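# Pump up the disinfectant sprayer

### The job

Pump up the disinfectant sprayer on the lab bench: press its blue plunger button down with the fingertips, let the spring bring it back up, and repeat until the red pressure indicator pin stands fully out, then take the hand away. Keep the sprayer standing where it is, do not lift it, do not touch the red pin itself, and leave the other things on the bench alone.

Things in the scene. Friction and masses are not known exactly. Their poses are not given: they have to be found in the camera images.
- sprayer: Pump-up pressure sprayer standing loose and upright on the bench: whitish round tank 112 mm across, blue collar, about 1 kg. Origin: centre of its underside, z up along the tank's and plunger's axis. Local +x points along the black spray barrel to the nozzle (ends 104 mm from the axis, top 226 mm up); the black grip points to local -x (ends at 111 mm, top 232 mm up). Black head under the button: top 244 mm
- pump_top (a point): Centre of the top face of the blue mushroom-shaped plunger button (54 mm diameter, 18 mm thick, flat top 24 mm across) on the sprayer's vertical axis: 300 mm above the bench when up, 264 mm when fully pressed. The point rides on the button.
- pump (a joint): Plunger travel in m: 0 = button fully up, 0.036 = pressed to its stop. A spring pushes it up with 5 N at the top and 13 N at the bottom; the pump adds about 3 N on the way down (more if pushed fast). Released, it comes back up by itself in about 0.3 s
- pin: The red pressure indicator pin, 13 mm in diameter, in a grey housing (21 mm across, mouth 238 mm above the bench) on the spray barrel, 56 mm from the sprayer's axis in its local +x. Origin on its axis, 4 mm below its top, which is 242 mm above the bench with no pressure, about 260 mm when fully out: then a green ring low on the pin is clear of the housing
- indicator (a joint): How far the pin stands out, m: 0 = in, about 0.0176 = fully out, where it stays. At the start 0 to 0.007. It rises only on downstrokes, by 2.5 to 4 mm for a full stroke, less for a short one, and does not sink back, so three to seven full strokes are needed; once it is out a relief valve lets further strokes pass without effect or harm
- tube_rack: Orange tube rack, 66 x 130 x 50 mm, loose, with three holes along its local y; origin at the centre of its underside. Leave alone.
- tube0: 50 ml tube with a blue cap standing in the rack, 34 mm wide at the cap, its top 122 mm above the bench; origin at the centre of its foot. Leave alone.
- tube1: A second tube like it in the same rack. Leave alone.
- reagent_bottle: Amber reagent bottle with a blue cap, 76 mm diameter, 150 mm tall; origin at the centre of its underside. Leave alone.
- wash_bottle: White squeeze bottle with a red cap and bent red spout, 68 mm diameter, 199 mm tall with the spout; origin at the centre of its underside. Leave alone.
- tip_box: Closed peach-coloured box of pipette tips, 85 x 122 x 66 mm; origin at the centre of its underside. Leave alone.
- pipette: White micropipette lying on the bench along its local x, 212 mm long, 27 mm high; origin under its middle. Leave alone.
- marker: White marker pen with a black cap lying on the bench along its local x, 132 mm long, 15 mm high; origin under its middle. Leave alone.

How it is judged (in metres and radians):
On the way, in this order (a step that is already met when the one before it is completed fails the run):
1. the plunger has been pressed well down a first time (value of joint pump above 0.022 m).
2. it has come back up (value of joint pump below 0.008 m).
3. the plunger has been pressed well down a second time (value of joint pump above 0.022 m).
4. it has come back up again (value of joint pump below 0.008 m).
5. the indicator pin stands fully out (value of joint indicator above 0.0155 m), for 0.2 s.
At the end, for the whole second after the job is handed in: The indicator pin stands at least 15.5 mm out, the plunger button is back up (within 4 mm), the sprayer stands upright and still on the bench within 30 mm of where it was, and every other thing is within 25 mm of where it was (value of joint indicator above 0.0155 m and value of joint pump below 0.004 m and height (world z) of sprayer below 0.006 m and angle between sprayer's own z axis and vertical below 0.05 rad and distance of sprayer from where it was at the start of the episode below 0.03 m and linear speed of sprayer below 0.02 m/s and distance of each of tube_rack, tube0, tube1, reagent_bottle, wash_bottle, tip_box, pipette, marker from where it was at the start of the episode below 0.025 m); the robot touches nothing.
It fails at once if the sprayer is lifted off the bench (more than 10 mm) (height (world z) of sprayer above 0.01 m).
It fails at once if the sprayer is tipped (more than 0.2 rad) or shoved along (more than 40 mm) (angle between sprayer's own z axis and vertical above 0.2 rad or distance of sprayer from where it was at the start of the episode above 0.04 m).
It fails at once if the fingers pull or push on the indicator pin (more than 2 N) (contact force between the fingers and pin above 2 N).
It fails at once if another thing on the bench is moved more than 40 mm (distance of any of tube_rack, tube0, tube1, reagent_bottle, wash_bottle, tip_box, pipette, marker from where it was at the start of the episode above 0.04 m).
It also fails if it takes over 43 s, if anything falls off the work surface, if the arm or the gripper's body presses on something with over 40 N, if the wrist force passes 120 N, or if a joint passes its speed limit or range.

### The arm

A 6-joint arm with a two-finger parallel gripper is mounted at the origin on the work surface. World frame = base frame: x ahead of the robot, y to its left, z up, the work surface at z = 0. Lengths are in mm, angles in rad, forces in N, time in s.
With the tool pointing down it reaches from about 350 to 975 mm from the base axis. Payload 7.1 kg.
Tool frame: the origin (TCP) lies between the finger pads; the fingertips stand 8 mm ahead of it and the grasp point (between the pads) lies 11 mm behind it; x points along the fingers, y is the direction in which the jaws open and shut, and the axes are right-handed (so a half turn about x gives the same grasp; the last joint's range is limited). The gripper opens to 88 mm and grips with 3 to 60 N. Pads are 20 mm wide; open, the fingers measure 115 mm over their backs; the gripper's body (75 mm by 178 mm) begins 61 mm behind the grasp point.
Start: joints at [1.275, 0.423, 1.63, -0, 1.089, -0.019], TCP at [170.768, 601.201, 230.675] pointing down, gripper open.
Joint ranges: [-3, 3], [-0.9, 2.11], [0.09, 2.58], [-1.31, 4.45], [0.11, 2.69], [-2.54, 2.54]. Speed limits (rad/s): [2.39, 2.39, 3.01, 3.14, 3.14, 3.14].

### API

Orientations are given as a rotation vector (axis times angle).
In Python, from workcell import ctrl gives the robot as it stands.
- The arm moves only by the tool apply_moves, never from a script. Its argument "increments" is a list of rows, each an object with "gripper": the opening in per cent of the stroke, from 0 (shut) to 100 (fully open); "delta_pos": the shift along the tool's x, y, z in cm, a list of three; "dr": the turn, a rotation vector about the tool's x, y, z in rad, a list of three. In form: [{"gripper": gripper, "delta_pos": [dx, dy, dz], "dr": [ax, ay, az]}, ...]. A call has exactly 5 rows; each row shifts and turns the commanded pose from where the row before left it, along the tool's axes as they then stand; what a row does not reach is not made up. A row lasts 1/12 s, in which the tool goes at most 41.7 mm and 7.16 degrees, less where a joint would pass 70% of its speed; a pose out of reach is approached as far as the arm can. A call with a gripper value outside its range is refused whole. The fingers move at their own pace and stop on an object; the grip force is fixed at half the most. Time passes only in rows, so rows that do not move let the fingers close, or fill a call up. It gives the time, the measured TCP pose, the force and the opening at its end, in the units of the state.
- ctrl.get_obs(): the state, without advancing time (a new reading comes with each control period).
- ctrl.get_image(name): name is "scene" or "top" or "wrist"; returns a dict with "img" (400x640x3 uint8, red, green, blue), "range_z" (400x640 float32, mm along the optical axis (not along the pixel's ray), 0 where there is no reading), "mtx" (3x3 intrinsics, pixels), "rvec" (rotation vector, rad) and "tvec" (3), from world to camera coordinates, as OpenCV has them. Camera axes: x right, y down, z forward; pixel columns grow to the right and rows downward; lengths in mm; the calibration is good to about 2 mm. A picture is of the moment at which its call begins.
- ctrl.close_job(): hands the job in, once; it reports no verdict.
The state is a dict: "t": time; "qpos": joint angles; "qvel": joint speeds; "joint_torque": joint torques, N m; "ee_pos": TCP position; "orientation": TCP orientation; "ft_force": force on the tool from outside, world axes, zero at the start; "moment": the same for the moment, N m; "width": finger opening in mm.
Only numpy, scipy, OpenCV 4.12 (cv2) and the standard library are available. Lean on these libraries where they do the work, as an engineer would, in place of code of your own. Each camera call takes 0.05 s, during which the arm holds its last target. There are 200 camera calls.

## Working session

There is one attempt and no reset: what is moved stays moved. The work goes in short steps, Python scripts to look and compute and a tool call to move; the robot and the scene stay as the last step left them, time stands still between calls to the robot, and variables do not carry over. Pictures are saved under pics/ and viewed, about 8 in all and at most 12, crops included, and the job is handed in when it is done.

Besides the shell and the picture viewer there is one more tool, called after ">>>" as name(argument=value, ...), one argument or row to a line, values as JSON. apply_moves: Moves the arm, as the interface text tells. Its arguments: {"type":"object","properties":{"increments":{"type":"array","items":{"type":"object","properties":{"gripper":{"type":"number"},"delta_pos":{"type":"array","items":{"type":"number"}},"dr":{"type":"array","items":{"type":"number"}}}}}},"required":["increments"]}

```bash
mkdir -p pics
cat > h.py <<'E'
import numpy as np,cv2
from workcell import ctrl
def world(d):
    R=cv2.Rodrigues(np.array(d["rvec"],float))[0];t=np.array(d["tvec"],float).ravel();K=np.array(d["mtx"])
    z=d["range_z"];v,u=np.mgrid[:z.shape[0],:z.shape[1]]
    c=np.stack([(u-K[0,2])/K[0,0]*z,(v-K[1,2])/K[1,1]*z,z],-1)
    return (c-t)@R
E
python3 - <<'E'
from h import *
o=ctrl.get_obs();print(o)
ims=[]
for n in("scene","top"):
    d=ctrl.get_image(n);im=d["img"];P=world(d);ims.append(im)
    hsv=cv2.cvtColor(im,cv2.COLOR_RGB2HSV)
    for nm,lo,hi in(("blue",(95,100,40),(130,255,255)),("red",(0,150,60),(6,255,255)),):
        m=cv2.inRange(hsv,lo,hi)
        k,l,s,c=cv2.connectedComponentsWithStats(m)
        for i in range(1,k):
            if s[i,4]>25:
                q=P[(l==i)&(d["range_z"]>0)]
                print(n,nm,s[i],np.median(q,0).round(),q[:,2].max().round())
                hi_=q[q[:,2]>q[:,2].max()-4];print("   top",hi_.mean(0).round(1),hi_.min(0).round(),hi_.max(0).round())
    cv2.imwrite(f"pics/{n}0.png",im[:,:,::-1])
E
```

```text
{'t': 0.0, 'qpos': array([ 1.27500847e+00,  4.23821902e-01,  1.63068073e+00, -4.26311381e-06,
        1.08859013e+00, -1.89930580e-02]), 'qvel': array([1.54721460e-03, 5.34037248e-05, 1.47122919e-04, 1.31075601e-03,
       9.16444368e-04, 1.34175381e-03]), 'joint_torque': array([ 1.05938001e-03, -5.44605732e+01, -2.73679286e+01,  6.45125401e-02,
        2.25937483e-02, -6.14262603e-05]), 'ee_pos': array([170.61170784, 600.70405025, 229.91715014]), 'orientation': array([ 0.21610688,  1.56008601, -0.21844122]), 'ft_force': array([-0.15721267, -0.69687113, -0.11749154]), 'moment': array([ 0.02032221,  0.01540068, -0.01261991]), 'width': 87.667614976272}
scene blue [362 141  19  12 175] [541. 160. 298.] 302.0
   top [533.3 164.6 299.8] [511. 142. 298.] [554. 186. 302.]
scene blue [ 477  150   83   64 2095] [688. 672. 102.] 140.0
   top [643.4 686.7 137.2] [496. 610. 136.] [712. 817. 140.]
scene blue [354 168  10  17  83] [537. 130. 201.] 216.0
   top [517.  136.5 214.4] [510. 134. 213.] [521. 140. 216.]
scene blue [372 171  10  15  73] [568. 176. 201.] 214.0
   top [552.8 191.3 213.9] [5
[... 2337 characters left out ...]
 [269 210  17  21  78] [509. 136. 202.] 210.0
   top [517.5 140.9 207.8] [497. 126. 206.] [550. 173. 210.]
top blue [373 220  11   9  74] [ 513. -196.  122.] 130.0
   top [ 513.  -195.9  127.9] [ 499. -209.  126.] [ 527. -182.  130.]
top blue [350 222   9  10  70] [ 505. -112.  123.] 131.0
   top [ 505.  -112.   128.5] [ 496. -126.  127.] [517. -97. 131.]
top blue [ 10 286   8   7  37] [316. 908. 356.] 361.0
   top [316.4 906.  358.8] [312. 900. 357.] [321. 913. 361.]
top red [197 183  12   9  67] [646. 411. 150.] 200.0
   top [636.5 416.3 198.1] [632. 413. 197.] [642. 420. 200.]
top red [ 14 238   6   7  32] [456. 909. 357.] 365.0
   top [460.2 905.7 363.2] [456. 899. 361.] [465. 912. 365.]
```

Run:
```python
import cv2
a=cv2.imread("pics/scene0.png")[120:260,280:480];b=cv2.imread("pics/top0.png")[140:280,190:390]
cv2.imwrite("pics/c0.png",cv2.hconcat([cv2.resize(a,(400,280)),cv2.resize(b,(400,280))]))
cv2.imwrite("pics/c0.png",cv2.vconcat([cv2.imread("pics/c0.png"),cv2.resize(cv2.hconcat([cv2.imread("pics/scene0.png"),cv2.imread("pics/top0.png")]),(800,250))]))
```

```text
(no output)
```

View pics/c0.png

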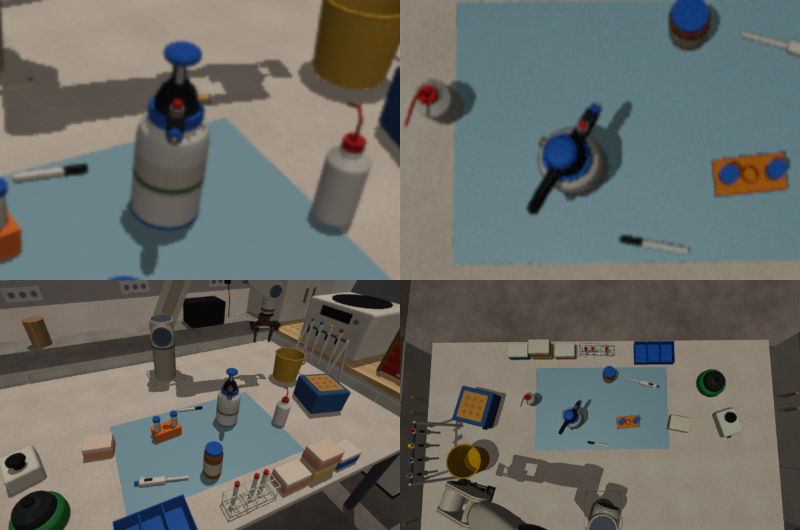

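```bash
cat > d.py <<'E'
from h import *
import sys
o=ctrl.get_obs();R=cv2.Rodrigues(np.array(o["orientation"]))[0]
print(o["t"],o["ee_pos"].round(1),"F",o["ft_force"].round(1),"w",round(o["width"],1));print(R.round(3))
print("cm tool:",(R.T@(np.array([float(a) for a in sys.argv[1:4]])-o["ee_pos"])/10).round(2))
E
python3 d.py 530 164 345
```

```text
0.1 [170.6 600.8 230. ] F [-0.   0.7 -0.5] w 87.7
[[-0.     0.273  0.962]
 [-0.001  0.962 -0.273]
 [-1.    -0.001 -0.   ]]
cm tool: [-11.46 -32.21  46.51]
```

>>> apply_moves(
  increments=[
    {"gripper": 0,"delta_pos": [-2.3,-1.8,2.6],"dr": [0,0,0]},
    {"gripper": 0,"delta_pos": [-2.3,-1.8,2.6],"dr": [0,0,0]},
    {"gripper": 0,"delta_pos": [-2.3,-1.8,2.6],"dr": [0,0,0]},
    {"gripper": 0,"delta_pos": [-2.3,-1.8,2.6],"dr": [0,0,0]},
    {"gripper": 0,"delta_pos": [-2.3,-1.8,2.6],"dr": [0,0,0]},
  ],
)

```text
t: 0.52
ee_pos: [271.7, 477.6, 346.3]
orientation: [0.216, 1.56, -0.218]
ft_force: [-0.3, 0.9, -0.0]
width: 57.8
```

>>> apply_moves(
  increments=[
    {"gripper": 0,"delta_pos": [0,-2,2.9],"dr": [0,0,0]},
    {"gripper": 0,"delta_pos": [0,-2,2.9],"dr": [0,0,0]},
    {"gripper": 0,"delta_pos": [0,-2,2.9],"dr": [0,0,0]},
    {"gripper": 0,"delta_pos": [0,-2,2.9],"dr": [0,0,0]},
    {"gripper": 0,"delta_pos": [0,-2,2.9],"dr": [0,0,0]},
  ],
)

```text
t: 0.93
ee_pos: [384.0, 341.7, 345.6]
orientation: [0.217, 1.56, -0.217]
ft_force: [0.9, 0.4, -0.4]
width: 24.9
```

```bash
python3 d.py 530 164 345
```

```text
0.9333 [384.  341.7 345.6] F [ 0.9  0.4 -0.4] w 24.9
[[-0.     0.273  0.962]
 [-0.     0.962 -0.273]
 [-1.    -0.    -0.   ]]
cm tool: [  0.06 -13.11  18.9 ]
```

>>> apply_moves(
  increments=[
    {"gripper": 0,"delta_pos": [0,-2,2.9],"dr": [0,0,0]},
    {"gripper": 0,"delta_pos": [0,-2,2.9],"dr": [0,0,0]},
    {"gripper": 0,"delta_pos": [0,-2,2.9],"dr": [0,0,0]},
    {"gripper": 0,"delta_pos": [0,-1,1.4],"dr": [0,0,0]},
    {"gripper": 0,"delta_pos": [0,0,0],"dr": [0,0,0]},
  ],
)

```text
t: 1.35
ee_pos: [463.1, 245.8, 345.4]
orientation: [0.219, 1.559, -0.221]
ft_force: [-0.4, 0.3, -0.0]
width: 0.6
```

```bash
cat > b.py <<'E'
from h import *
import sys
d=ctrl.get_image("wrist");im=d["img"];P=world(d);hsv=cv2.cvtColor(im,cv2.COLOR_RGB2HSV)
cv2.imwrite(f"pics/{sys.argv[1]}.png",im[:,:,::-1])
for nm,lo,hi in(("blue",(95,100,40),(130,255,255)),("red",(0,130,60),(8,255,255))):
    k,l,s,c=cv2.connectedComponentsWithStats(cv2.inRange(hsv,lo,hi))
    for i in range(1,k):
        if s[i,4]>80:
            q=P[(l==i)&(d["range_z"]>0)]
            if len(q):
                a=q[q[:,2]>np.percentile(q[:,2],98)-6];print(nm,s[i],"med",np.median(q,0).round(),"top",a.mean(0).round(1),a.min(0).round(),a.max(0).round())
E
python3 b.py w1; python3 d.py 530 164 345
```

```text
blue [633 151   7  37 128] med [579. 626.  80.] top [590.1 623.4  84.1] [574. 621.  81.] [603. 627.  88.]
blue [217 229  40  58 593] med [496. 151. 203.] top [501.7 148.3 203.4] [486. 125. 199.] [534. 180. 224.]
blue [278 233  21  38 372] med [515. 200. 202.] top [517.3 199.1 203. ] [491. 191. 199.] [536. 205. 220.]
blue [ 41 261  35  29 717] med [ 504. -106.  122.] top [ 504.4 -108.7  122.2] [ 414. -128.  117.] [522. 184. 418.]
blue [  0 282  15  14 122] med [ 502. -184.  117.] top [ 500.2 -171.9  131.1] [ 410. -191.  117.] [509. 178. 424.]
blue [493 359  75  41 865] med [903. 473.  33.] top [907.3 485.   38.9] [900. 438.  35.] [959. 547.  43.]
red [518 241  18  62 315] med [613. 430. 188.] top [625.9 423.4 194.8] [617. 417. 192.] [639. 429. 199.]
red [488 267  29  28 512] med [643. 413. 149.] top [644.1 414.  149.5] [629. 398. 146.] [662. 431. 169.]
1.4 [462.  247.1 345.3] F [ 0.1 -0.1 -0.3] w 0.7
[[-0.001  0.276  0.961]
 [-0.     0.961 -0.276]
 [-1.    -0.    -0.001]]
cm tool: [ 0.03 -6.1   8.83]
```

View pics/w1.png

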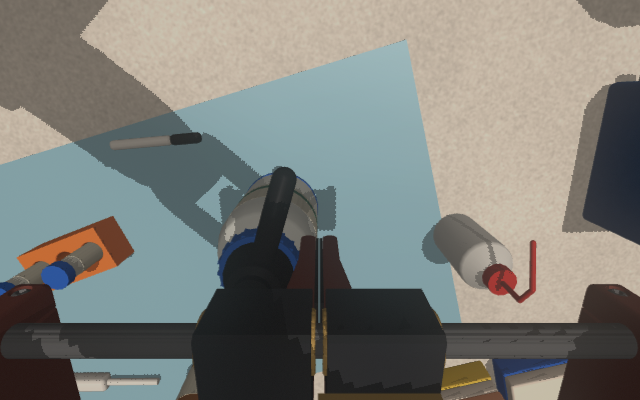

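The wrist view shows the grip at (280,175), the collar at (255,265), and the gripper hiding the button. I'll fix the button's axis from the first two fixed-camera pictures.

Run:
```python
from h import *
from scipy.optimize import least_squares
L=[]
for n,box in(("scene",(362,141,19,12)),("top",(261,207,18,19))):
    d=ctrl.get_image(n);K=np.array(d["mtx"]);rv=np.array(d["rvec"],float);R=cv2.Rodrigues(rv)[0];t=np.array(d["tvec"],float).ravel();C=-R.T@t
    x,y,w,h=box
    im=cv2.cvtColor(cv2.imread(f"pics/{n}0.png"),cv2.COLOR_BGR2HSV)[y:y+h,x:x+w]
    vs,us=np.nonzero(cv2.inRange(im,(95,100,40),(130,255,255)))
    for nm,u,v in(("centroid",us.mean()+x,vs.mean()+y),("bbox",x+w/2-.5,y+h/2-.5)):
        r=R.T@np.linalg.inv(K)@[u,v,1]
        for z in(290,300):print(n,nm,z,(C+r*(z-C[2])/r[2]).round(1))
```

```text
scene centroid 290 [529.3 167.3 290. ]
scene centroid 300 [543.9 157.6 300. ]
scene bbox 290 [529.6 167.1 290. ]
scene bbox 300 [544.2 157.4 300. ]
top centroid 290 [529.4 164.4 290. ]
top centroid 300 [528.4 163.2 300. ]
top bbox 290 [528.9 164.3 290. ]
top bbox 300 [527.9 163.1 300. ]
```

>>> apply_moves(
  increments=[
    {"gripper": 0,"delta_pos": [0,-2,2.9],"dr": [0,0,0]},
    {"gripper": 0,"delta_pos": [0,-2,2.9],"dr": [0,0,0]},
    {"gripper": 0,"delta_pos": [0,-2,2.9],"dr": [0,0,0]},
    {"gripper": 0,"delta_pos": [0,0,0],"dr": [0,0,0]},
    {"gripper": 0,"delta_pos": [1.5,0,0],"dr": [0,0,0]},
  ],
)

```text
t: 1.92
ee_pos: [530.3, 167.4, 332.8]
orientation: [0.22, 1.556, -0.216]
ft_force: [0.2, -0.0, 0.2]
width: 0.6
```

```bash
python3 d.py 529 165 316
python3 - <<'E'
from h import *
d=ctrl.get_image("scene");cv2.imwrite("pics/s1.png",cv2.resize(d["img"][100:240,290:450,::-1],None,fx=4,fy=4,interpolation=2))
E
```

```text
1.9167 [530.3 167.4 332.8] F [ 0.2 -0.   0.2] w 0.6
[[ 0.004  0.274  0.962]
 [ 0.002  0.962 -0.274]
 [-1.     0.003  0.004]]
cm tool: [ 1.68 -0.27 -0.07]
```

View pics/s1.png

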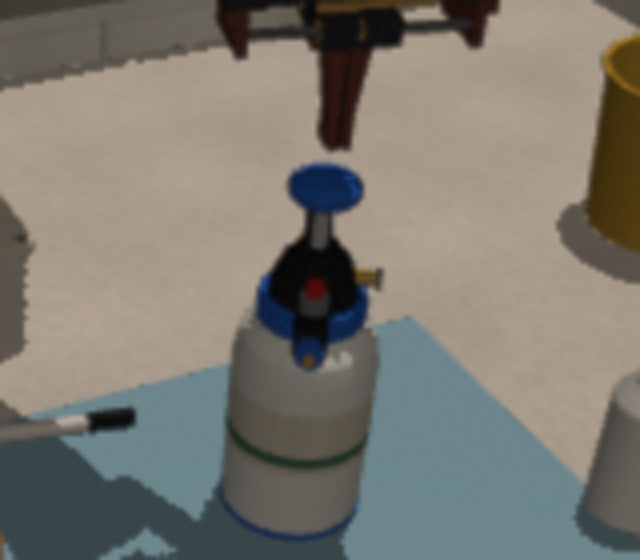

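>>> apply_moves(
  increments=[
    {"gripper": 0,"delta_pos": [1.0,-0.2,-0.1],"dr": [0,0,0]},
    {"gripper": 0,"delta_pos": [0.7,-0.1,0],"dr": [0,0,0]},
    {"gripper": 0,"delta_pos": [0.5,0,0],"dr": [0,0,0]},
    {"gripper": 0,"delta_pos": [0.5,0,0],"dr": [0,0,0]},
    {"gripper": 0,"delta_pos": [0,0,0],"dr": [0,0,0]},
  ],
)

```text
t: 2.38
ee_pos: [526.4, 164.9, 303.6]
orientation: [0.217, 1.56, -0.217]
ft_force: [-2.7, 0.5, 4.8]
width: 0.5
```

```bash
python3 d.py 529 165 276
```

```text
2.3833 [526.4 164.9 303.6] F [-2.7  0.5  4.8] w 0.5
[[-0.001  0.273  0.962]
 [ 0.     0.962 -0.273]
 [-1.     0.    -0.001]]
cm tool: [2.76 0.08 0.25]
```

>>> apply_moves(
  increments=[
    {"gripper": 0,"delta_pos": [0.9,0,0.1],"dr": [0,0,0]},
    {"gripper": 0,"delta_pos": [0.9,0,0.1],"dr": [0,0,0]},
    {"gripper": 0,"delta_pos": [0.7,0,0],"dr": [0,0,0]},
    {"gripper": 0,"delta_pos": [0.3,0,0],"dr": [0,0,0]},
    {"gripper": 0,"delta_pos": [0,0,0],"dr": [0,0,0]},
  ],
)

```text
t: 2.8
ee_pos: [528.9, 164.5, 276.9]
orientation: [0.218, 1.559, -0.216]
ft_force: [-3.8, -0.1, 12.3]
width: 0.3
```

```bash
python3 - <<'E'
from h import *
d=ctrl.get_image("scene");cv2.imwrite("pics/s2.png",cv2.resize(d["img"][100:240,290:450,::-1],None,fx=4,fy=4,interpolation=2))
E
python3 d.py 529 165 276
```

```text
2.85 [529.1 164.6 277.2] F [-4.1 -0.1 12.1] w 0.3
[[ 0.002  0.273  0.962]
 [ 0.001  0.962 -0.273]
 [-1.     0.001  0.001]]
cm tool: [ 0.12  0.04 -0.02]
```

View pics/s2.png

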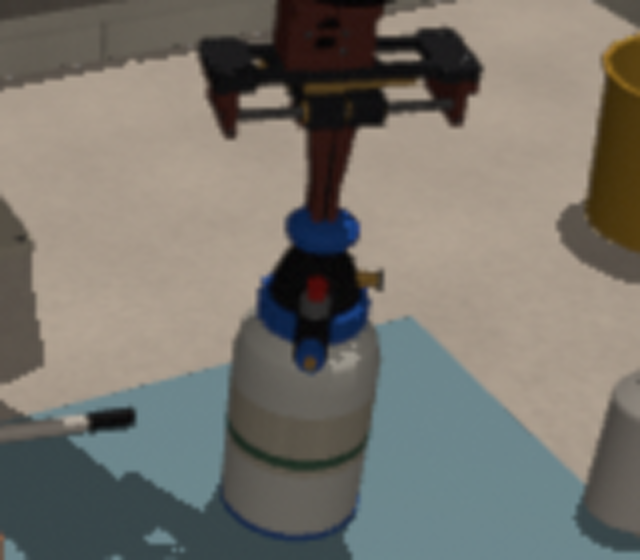

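>>> apply_moves(
  increments=[
    {"gripper": 0,"delta_pos": [-1.3,0,0],"dr": [0,0,0]},
    {"gripper": 0,"delta_pos": [-1.4,0,0],"dr": [0,0,0]},
    {"gripper": 0,"delta_pos": [-0.9,0,0],"dr": [0,0,0]},
    {"gripper": 0,"delta_pos": [0,0,0],"dr": [0,0,0]},
    {"gripper": 0,"delta_pos": [0,0,0],"dr": [0,0,0]},
  ],
)

```text
t: 3.27
ee_pos: [528.9, 163.9, 311.8]
orientation: [0.217, 1.559, -0.217]
ft_force: [-0.2, 0.3, -0.5]
width: 0.5
```

```bash
python3 d.py 529 165 275;python3 - <<'E'
from h import *
d=ctrl.get_image("scene");cv2.imwrite("pics/s3.png",cv2.resize(d["img"][100:240,290:450,::-1],None,fx=4,fy=4,interpolation=2))
E
```

```text
3.2667 [528.9 163.9 311.8] F [-0.2  0.3 -0.5] w 0.5
[[ 0.001  0.273  0.962]
 [ 0.     0.962 -0.273]
 [-1.     0.     0.001]]
cm tool: [ 3.68  0.1  -0.03]
```

View pics/s3.png

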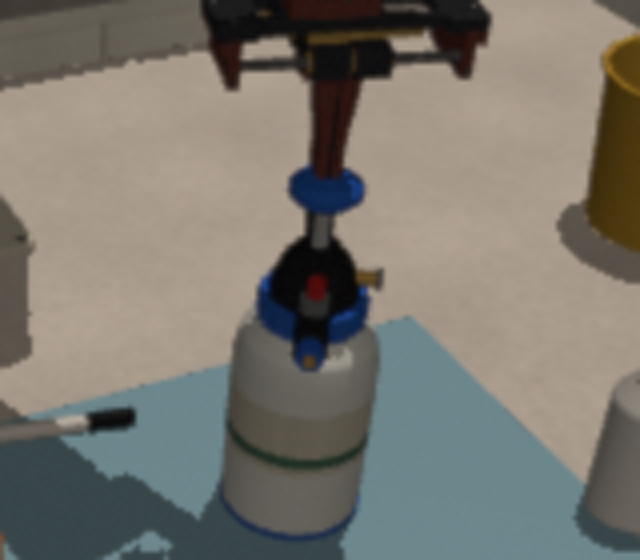

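The button is back up with the fingers free above it (F≈0) and centred, and the sprayer has not shifted.

>>> apply_moves(
  increments=[
    {"gripper": 0,"delta_pos": [1.0,0,0],"dr": [0,0,0]},
    {"gripper": 0,"delta_pos": [1.0,0,0],"dr": [0,0,0]},
    {"gripper": 0,"delta_pos": [1.0,0,0],"dr": [0,0,0]},
    {"gripper": 0,"delta_pos": [0.7,0,0],"dr": [0,0,0]},
    {"gripper": 0,"delta_pos": [0,0,0],"dr": [0,0,0]},
  ],
)

```text
t: 3.73
ee_pos: [528.4, 163.9, 273.8]
orientation: [0.218, 1.561, -0.217]
ft_force: [-3.2, -1.0, 12.9]
width: 0.4
```

>>> apply_moves(
  increments=[
    {"gripper": 0,"delta_pos": [-1.3,0,0],"dr": [0,0,0]},
    {"gripper": 0,"delta_pos": [-1.4,0,0],"dr": [0,0,0]},
    {"gripper": 0,"delta_pos": [-1.0,0,0],"dr": [0,0,0]},
    {"gripper": 0,"delta_pos": [0,0,0],"dr": [0,0,0]},
    {"gripper": 0,"delta_pos": [0,0,0],"dr": [0,0,0]},
  ],
)

```text
t: 4.15
ee_pos: [528.6, 163.6, 310.7]
orientation: [0.217, 1.56, -0.218]
ft_force: [-0.3, 0.3, -0.7]
width: 0.5
```

>>> apply_moves(
  increments=[
    {"gripper": 0,"delta_pos": [1.0,0,0],"dr": [0,0,0]},
    {"gripper": 0,"delta_pos": [1.0,0,0],"dr": [0,0,0]},
    {"gripper": 0,"delta_pos": [1.0,0,0],"dr": [0,0,0]},
    {"gripper": 0,"delta_pos": [0.7,0,0],"dr": [0,0,0]},
    {"gripper": 0,"delta_pos": [0,0,0],"dr": [0,0,0]},
  ],
)

```text
t: 4.57
ee_pos: [529.1, 163.8, 273.6]
orientation: [0.217, 1.56, -0.217]
ft_force: [-1.9, 0.0, 12.1]
width: 0.2
```

>>> apply_moves(
  increments=[
    {"gripper": 0,"delta_pos": [-1.3,0,0],"dr": [0,0,0]},
    {"gripper": 0,"delta_pos": [-1.4,0,0],"dr": [0,0,0]},
    {"gripper": 0,"delta_pos": [-1.0,0,0],"dr": [0,0,0]},
    {"gripper": 0,"delta_pos": [0,0,0],"dr": [0,0,0]},
    {"gripper": 0,"delta_pos": [0,0,0],"dr": [0,0,0]},
  ],
)

```text
t: 4.98
ee_pos: [528.3, 163.5, 310.3]
orientation: [0.217, 1.561, -0.218]
ft_force: [0.2, 0.3, -0.3]
width: 0.3
```

```bash
python3 d.py 529 165 275;python3 - <<'E'
from h import *
d=ctrl.get_image("scene");cv2.imwrite("pics/s4.png",cv2.resize(d["img"][120:220,320:420,::-1],None,fx=6,fy=6,interpolation=2))
E
```

```text
4.9833 [528.3 163.5 310.3] F [ 0.2  0.3 -0.3] w 0.3
[[-0.001  0.273  0.962]
 [-0.     0.962 -0.273]
 [-1.    -0.001 -0.001]]
cm tool: [3.53 0.16 0.03]
```

View pics/s4.png

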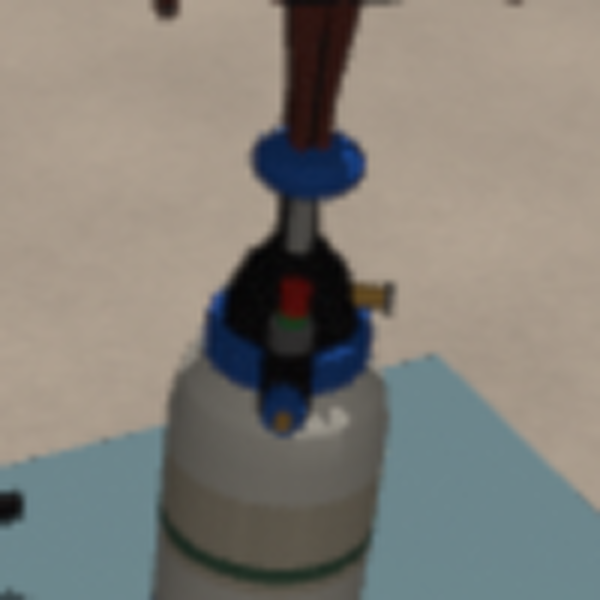

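Three strokes in, the pin is higher and the green ring is showing at about (292,322). Further strokes do no harm, so I'll do three more.

>>> apply_moves(
  increments=[
    {"gripper": 0,"delta_pos": [1.0,0.1,0],"dr": [0,0,0]},
    {"gripper": 0,"delta_pos": [1.0,0,0],"dr": [0,0,0]},
    {"gripper": 0,"delta_pos": [1.0,0,0],"dr": [0,0,0]},
    {"gripper": 0,"delta_pos": [0.6,0,0],"dr": [0,0,0]},
    {"gripper": 0,"delta_pos": [0,0,0],"dr": [0,0,0]},
  ],
)

```text
t: 5.45
ee_pos: [528.9, 164.1, 274.5]
orientation: [0.216, 1.561, -0.218]
ft_force: [-1.6, -3.0, 13.2]
width: 0.5
```

>>> apply_moves(
  increments=[
    {"gripper": 0,"delta_pos": [-1.3,0,0],"dr": [0,0,0]},
    {"gripper": 0,"delta_pos": [-1.4,0,0],"dr": [0,0,0]},
    {"gripper": 0,"delta_pos": [-1.0,0,0],"dr": [0,0,0]},
    {"gripper": 0,"delta_pos": [0,0,0],"dr": [0,0,0]},
    {"gripper": 0,"delta_pos": [0,0,0],"dr": [0,0,0]},
  ],
)

```text
t: 5.87
ee_pos: [528.7, 164.6, 311.5]
orientation: [0.217, 1.561, -0.218]
ft_force: [0.0, 0.5, -0.9]
width: 0.5
```

>>> apply_moves(
  increments=[
    {"gripper": 0,"delta_pos": [1.0,0,0],"dr": [0,0,0]},
    {"gripper": 0,"delta_pos": [1.0,0,0],"dr": [0,0,0]},
    {"gripper": 0,"delta_pos": [1.0,0,0],"dr": [0,0,0]},
    {"gripper": 0,"delta_pos": [0.7,0,0],"dr": [0,0,0]},
    {"gripper": 0,"delta_pos": [0,0,0],"dr": [0,0,0]},
  ],
)

```text
t: 6.28
ee_pos: [529.5, 164.9, 274.3]
orientation: [0.218, 1.559, -0.217]
ft_force: [-1.4, 0.1, 11.5]
width: 0.3
```

>>> apply_moves(
  increments=[
    {"gripper": 0,"delta_pos": [-1.3,0,0],"dr": [0,0,0]},
    {"gripper": 0,"delta_pos": [-1.4,0,0],"dr": [0,0,0]},
    {"gripper": 0,"delta_pos": [-1.0,0,0],"dr": [0,0,0]},
    {"gripper": 0,"delta_pos": [0,0,0],"dr": [0,0,0]},
    {"gripper": 0,"delta_pos": [0,0,0],"dr": [0,0,0]},
  ],
)

```text
t: 6.7
ee_pos: [528.5, 164.5, 311.2]
orientation: [0.217, 1.561, -0.218]
ft_force: [0.0, -1.3, -0.3]
width: 0.4
```

>>> apply_moves(
  increments=[
    {"gripper": 0,"delta_pos": [1.0,0,0],"dr": [0,0,0]},
    {"gripper": 0,"delta_pos": [1.0,0,0],"dr": [0,0,0]},
    {"gripper": 0,"delta_pos": [1.0,0,0],"dr": [0,0,0]},
    {"gripper": 0,"delta_pos": [0.7,0,0],"dr": [0,0,0]},
    {"gripper": 0,"delta_pos": [0,0,0],"dr": [0,0,0]},
  ],
)

```text
t: 7.12
ee_pos: [529.2, 164.7, 274.1]
orientation: [0.217, 1.56, -0.217]
ft_force: [-1.3, 0.0, 11.6]
width: 0.2
```

>>> apply_moves(
  increments=[
    {"gripper": 0,"delta_pos": [-1.3,0,0],"dr": [0,0,0]},
    {"gripper": 0,"delta_pos": [-1.4,0,0],"dr": [0,0,0]},
    {"gripper": 0,"delta_pos": [-1.4,0,0],"dr": [0,0,0]},
    {"gripper": 0,"delta_pos": [0,0,0],"dr": [0,0,0]},
    {"gripper": 0,"delta_pos": [0,0,0],"dr": [0,0,0]},
  ],
)

```text
t: 7.53
ee_pos: [528.6, 164.5, 315.2]
orientation: [0.217, 1.561, -0.218]
ft_force: [-0.6, -0.1, -1.6]
width: 0.6
```

```bash
python3 d.py 529 165 275;python3 - <<'E'
from h import *
d=ctrl.get_image("scene");cv2.imwrite("pics/s5.png",cv2.resize(d["img"][120:220,320:420,::-1],None,fx=6,fy=6,interpolation=2))
E
```

```text
7.5333 [528.6 164.5 315.2] F [-0.6 -0.1 -1.6] w 0.6
[[-0.001  0.273  0.962]
 [-0.     0.962 -0.273]
 [-1.    -0.001 -0.001]]
cm tool: [4.02 0.06 0.03]
```

View pics/s5.png

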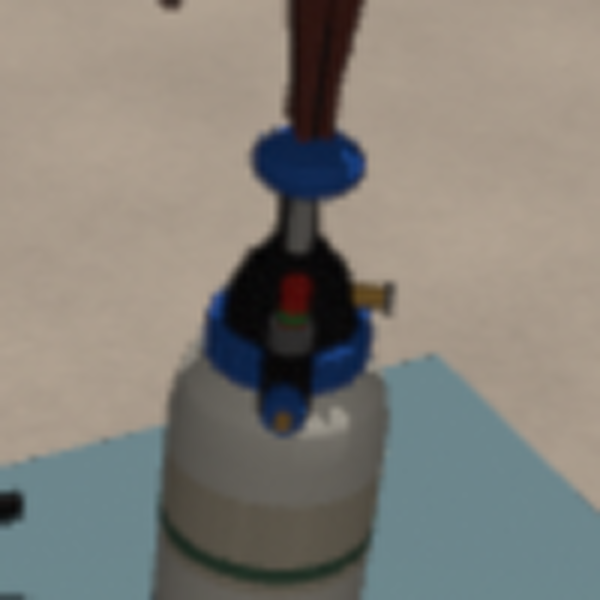

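The pin barely changed over the last strokes (top 277→273 in the crop, ring visible), so it seems to be at its stop. Two more harmless strokes will exceed the stated maximum of seven.

>>> apply_moves(
  increments=[
    {"gripper": 0,"delta_pos": [1.0,0,0],"dr": [0,0,0]},
    {"gripper": 0,"delta_pos": [1.0,0,0],"dr": [0,0,0]},
    {"gripper": 0,"delta_pos": [1.2,0,0],"dr": [0,0,0]},
    {"gripper": 0,"delta_pos": [0.9,0,0],"dr": [0,0,0]},
    {"gripper": 0,"delta_pos": [0,0,0],"dr": [0,0,0]},
  ],
)

```text
t: 8.0
ee_pos: [529.3, 164.7, 273.9]
orientation: [0.217, 1.56, -0.217]
ft_force: [-0.8, 0.3, 11.9]
width: 0.0
```

>>> apply_moves(
  increments=[
    {"gripper": 0,"delta_pos": [-1.3,0,0],"dr": [0,0,0]},
    {"gripper": 0,"delta_pos": [-1.4,0,0],"dr": [0,0,0]},
    {"gripper": 0,"delta_pos": [-1.0,0,0],"dr": [0,0,0]},
    {"gripper": 0,"delta_pos": [0,0,0],"dr": [0,0,0]},
    {"gripper": 0,"delta_pos": [0,0,0],"dr": [0,0,0]},
  ],
)

```text
t: 8.42
ee_pos: [528.5, 164.5, 311.2]
orientation: [0.217, 1.561, -0.218]
ft_force: [-0.7, -0.3, -0.2]
width: 0.8
```

>>> apply_moves(
  increments=[
    {"gripper": 0,"delta_pos": [1.0,0,0],"dr": [0,0,0]},
    {"gripper": 0,"delta_pos": [1.0,0,0],"dr": [0,0,0]},
    {"gripper": 0,"delta_pos": [1.0,0,0],"dr": [0,0,0]},
    {"gripper": 0,"delta_pos": [0.7,0,0],"dr": [0,0,0]},
    {"gripper": 0,"delta_pos": [0,0,0],"dr": [0,0,0]},
  ],
)

```text
t: 8.83
ee_pos: [529.2, 164.7, 274.1]
orientation: [0.217, 1.56, -0.217]
ft_force: [-2.5, 0.0, 11.9]
width: 0.4
```

>>> apply_moves(
  increments=[
    {"gripper": 0,"delta_pos": [-1.3,0,0],"dr": [0,0,0]},
    {"gripper": 0,"delta_pos": [-1.4,0,0],"dr": [0,0,0]},
    {"gripper": 0,"delta_pos": [-1.8,0,0],"dr": [0,0,0]},
    {"gripper": 0,"delta_pos": [-3,0,0],"dr": [0,0,0]},
    {"gripper": 0,"delta_pos": [-3,0,0],"dr": [0,0,0]},
  ],
)

```text
t: 9.25
ee_pos: [527.9, 164.3, 378.5]
orientation: [0.216, 1.565, -0.219]
ft_force: [0.3, 0.5, -0.1]
width: 0.5
```

>>> apply_moves(
  increments=[
    {"gripper": 0,"delta_pos": [-1,2,-2.9],"dr": [0,0,0]},
    {"gripper": 0,"delta_pos": [0,2,-2.9],"dr": [0,0,0]},
    {"gripper": 0,"delta_pos": [0,2,-2.9],"dr": [0,0,0]},
    {"gripper": 0,"delta_pos": [0,2,-2.9],"dr": [0,0,0]},
    {"gripper": 0,"delta_pos": [0,0,0],"dr": [0,0,0]},
  ],
)

```text
t: 9.67
ee_pos: [435.7, 276.3, 388.4]
orientation: [0.214, 1.564, -0.215]
ft_force: [0.6, 0.0, -0.7]
width: 0.5
```

```bash
python3 d.py 529 165 275;python3 - <<'E'
from h import *
d=ctrl.get_image("scene");im=d["img"];P=world(d)
cv2.imwrite("pics/s6.png",cv2.hconcat([cv2.resize(x[130:200,330:400,::-1],(400,400),interpolation=2) for x in(cv2.imread("pics/scene0.png")[:,:,::-1],im)]))
# vertical height of red pin's top edge, column at pin centre, on plane through pin axis facing camera
K=np.array(d["mtx"]);R=cv2.Rodrigues(np.array(d["rvec"],float))[0];t=np.array(d["tvec"],float).ravel()
for nm,x in(("start",cv2.cvtColor(cv2.imread("pics/scene0.png"),cv2.COLOR_BGR2HSV)),("now",cv2.cvtColor(im,cv2.COLOR_RGB2HSV))):
    s=x[160:185,358:378];v,u=np.nonzero(cv2.inRange(s,(0,120,60),(8,255,255))|cv2.inRange(s,(172,120,60),(180,255,255)))
    b=cv2.inRange(x,(95,100,40),(130,255,255))[135:158,355:390];bv,bu=np.nonzero(b)
    print(nm,"red rows",v.min()+160,v.max()+160,len(v),"button centroid",bu.mean().round(2)+355,bv.mean().round(2)+135)
for z in(242,246,250,255,260):print(z,(K@(R@np.array([577,137,z])+t)/(R@np.array([577,137,z])+t)[2])[:2].round(1))
for n in("top",):
    a=cv2.imread("pics/top0.png")[:,:,::-1];e=ctrl.get_image(n)["img"]
    cv2.imwrite("pics/t6.png",cv2.absdiff(a,e)[100:300,180:480])
E
```

```text
9.6667 [435.7 276.3 388.4] F [ 0.6  0.  -0.7] w 0.5
[[-0.004  0.27   0.963]
 [ 0.     0.963 -0.27 ]
 [-1.    -0.001 -0.004]]
cm tool: [11.31 -8.19 12.03]
start red rows 169 174 22 button centroid 370.99 146.43
now red rows 165 171 29 button centroid 370.97 146.69
242 [368.4 171.8]
246 [368.5 170.6]
250 [368.7 169.4]
255 [368.9 167.9]
260 [369.1 166.3]
```

View pics/s6.png

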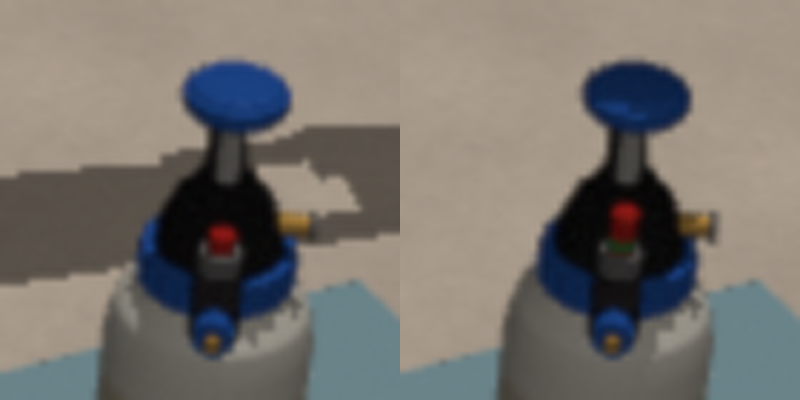

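The pin (right half, top at about (625,207)) stands clearly out with the green ring clear of the housing. The button is fully up and the sprayer hasn't moved.

```bash
python3 -c "
from workcell import ctrl
print(ctrl.close_job())"
```

```text
the job is handed in; nothing more can be done
None
```

I pumped the sprayer with eight near-full strokes using closed fingertips, then took the hand away and handed the job in at about 9.8 s. No verdict was reported.

- **Strokes:** each reached about 31–34 mm of the 36 mm travel, with about 12–13 N of upward force on the tool. The force was back near zero after every upstroke.
- **Indicator pin:** it stands out with the green ring clear of its housing. The top of the red moved from image row 169 to 165. Row 166.3 is what I predicted for fully out, though one pixel is about 3 mm there. The pin had nearly stopped moving after the third stroke, which fits it being at its stop.
- **Button and sprayer:** the button is fully up, within 0.3 px of where it started, and the sprayer shows no visible shift.
- **Side force:** it reached about 4 N on the first stroke because I was correcting sideways while pressing. It was 0.8–3.4 N on later strokes.
- **Not checked:** the wrist camera could not see the button, because the gripper hid it. I saved a before/after top-view comparison of the other bench items but did not view it. The arm passed no lower than 274 mm near them, above all of their heights.

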